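# Unlock the food-waste caddy and hold its lid open

## Robot

A 6-joint arm with a two-finger parallel gripper is mounted at the origin on a cart in front of the work surface, level with it; the furniture and walls round the work are solid. World frame = base frame: x ahead of the robot, y to its left, z up, the work surface at z = 0. Lengths are in mm, angles in rad, forces in N, time in s.
With the tool pointing down it reaches from about 275 to 725 mm from the base axis. Payload 5.6 kg.
Tool frame: the origin (TCP) lies on the centre line of the jaws, within the pads' length; the fingertips stand 14 mm ahead of it and the grasp point (between the pads) lies 5 mm behind it; z points along the fingers, y is the line along which they close (so a half turn about z gives the same grasp; the last joint's range is limited). The gripper opens to 85 mm and grips with 20 to 120 N. Pads are 22 mm wide; open, the fingers measure 114 mm over their backs; the gripper's body (76 mm by 85 mm) begins 54 mm behind the grasp point. The pads swing forward as they close: fully open they stand 13 mm farther back than shut.
Start: joints at [-0.905, 0.255, 0.108, 0, -1.424, -0.285], TCP at [204.433, -510.588, 245.283] pointing down, gripper open.
Joint ranges: [-2.95, 2.95], [-1.21, 1.97], [-1.09, 1.5], [-2.87, 1.71], [-2.94, -0.07], [-3.05, 3.05]. Speed limits (rad/s): [2.57, 2.57, 3.14, 3.14, 3.14, 3.14].

## Interface

Orientations are given as a unit quaternion [x, y, z, w].
In Python, from bench import bot gives the robot as it stands.
- The arm moves only by the tool drive_tool, never from a script. Its argument "steps" is a list of rows, each a list of 6 numbers: the shift along the tool's x, y, z each as a share of 0.02 m, from -1 to 1, then the turn, a rotation vector about the tool's x, y, z each as a share of 0.12 rad, from -1 to 1. In form: [[x, y, z, wx, wy, wz], ...]. A call has 1 to 12 rows; each row shifts and turns the commanded pose from where the row before left it, along the tool's axes as they then stand; what a row does not reach is not made up. A row lasts 1/10 s, in which the tool goes at most 50 mm and 8.59 degrees, less where a joint would pass 70% of its speed; a pose out of reach is approached as far as the arm can. A call with a number of a shift or a turn outside -1 to 1 is refused whole. A call with a gripper value outside its range is refused whole. "jaw" is the gripper command: -1 is shut, 1 is fully open, values between are in proportion, set as the call begins (left out, the last holds). The fingers move at their own pace and stop on an object; the grip force is fixed at half the most. Time passes only in rows, so rows that do not move let the fingers close. It gives the time, the measured TCP pose, the force, the opening and the grip force at its end, in the units of the state.
- bot.sense(): the state, without advancing time (a new reading comes with each control period).
- bot.read_camera(name): name is "side" or "top" or "wrist"; returns a dict with "image" (384x512x3 uint8, red, green, blue), "camera_matrix" (3x3 intrinsics, pixels), "position" and "rotation" of the camera in the world. Camera axes: x right, y up, looking along -z (the intrinsics and any distortion apply to the point x, -y, -z); pixel columns grow to the right and rows downward; lengths in mm; the calibration is good to about 2 mm. A picture is of the moment at which its call begins. There is no depth.
- bot.close_job(): hands the job in; it is judged then, once.
The state is a dict: "time_s": time; "q": joint angles; "joint_vel": joint speeds; "tau": joint torques, N m; "tcp_pos": TCP position; "orientation": TCP orientation; "force": force on the tool from outside, world axes, zero at the start; "wrist_torque": the same for the moment, N m; "opening": opening from 0.0 (shut) to 1.0 (fully open); "grasp_force": force on a finger pad.
Only numpy, scipy, OpenCV 4.12 (cv2) and the standard library are available. Lean on these libraries where they do the work, as an engineer would, in place of code of your own. Each camera call takes 0.05 s, during which the arm holds its last target. There are 200 camera calls.

## Task

I want to scrape peelings into the food-waste caddy. First, with the lid still shut, pull the steel lock clip straight up out of its sprung catch on the caddy's front and leave it lying in the clear tub; then lift the lid by its bar handle and hold it open at 60 degrees. It falls shut by itself, so finish while still holding it there, and do not disturb the lemon, mug, tin and salt shaker standing around.

Things in the scene. Friction and masses are not known exactly. Their poses are not given: they have to be found in the camera images.
- caddy: White plastic box with a grey lid, 160 mm deep (x) x 180 wide (y) x 110 high without lid, fixed to the worktop. Origin: centre of its underside; z up; its front faces its own -x. Middle of the front: a steel bracket, a pocket open at the top, 34 mm wide, standing 24 mm out, 59 to 95 mm above the worktop; a sprung nose in it catches in a notch of the clip.
- caddy_lid (a joint): Angle of the lid in rad: 0 shut, grows as the front edge rises, 1.05 is 60 degrees, stop at 1.75. The lid is a 6 mm plate, 160 x 184 mm, about 0.2 kg, its top 116 mm above the worktop when shut; gravity and a weak spring pull it shut from 60 degrees and below (1 to 3 N at the handle).
- lid_hinge (a point): A point in the middle of the hinge line, which runs along the caddy's y at its rear edge: 80 mm behind (+x) the caddy's origin and 113 mm above the worktop.
- lid_bar (a point): Centre of the lid's steel T handle: round bar 16 mm thick, 44 mm long, along the caddy's y, on a 10 mm stem. Lid shut: 125 mm in front of the hinge line, 39 mm above it, 36 mm above the lid's top; it moves with the lid in a circle of 131 mm radius about the hinge. Can be gripped across its length or its thickness and may turn in the jaws.
- lock_clip: Loose steel clip, 92 mm high, 24 wide (y), 50 g. Origin: centre of its underside; z up its height, +x to the caddy's rear when seated. Below: tongue 6 mm thick, its lowest 33 mm in the bracket. At 56 to 62 mm a lug reaches 19 mm to +x over the lid's edge. 56 to 92 mm: head, 12 x 24 mm. Seated: 83.5 mm in front of the caddy's origin, 62 mm above the worktop.
- clip_head (a point): Point in the clip's head, 80 mm above the clip's origin: the height to grip, across the 24 mm width (the caddy's y). The catch lets go at an upward pull of 10 to 14 N after about 3 mm of rise, after which some 5 N of friction remain; the clip is out of the bracket after a rise of 35 mm.
- clear_tub: Open translucent pinkish plastic tub, 119 (x) x 181 (y) x 56 mm high, floor about 7 mm thick, floor area inside about 95 x 145 mm, loose, 0.12 kg, standing beside the caddy. Origin: centre of its underside; z up.
- lemon: Bystander: lemon, 78 x 55 x 56 mm. Origin under its centre.
- mug_tea: Bystander: dark mug with handle, 88 x 126 x 106 mm. Origin under its centre.
- tin_tomato: Bystander: low round food tin, 75 mm in diameter, 58 mm high. Origin under its centre.
- salt_shaker: Bystander: salt shaker, 44 mm in diameter, 90 mm high. Origin under its centre.
Things that resemble listed ones, but are neither listed nor needed, are in the scene too. What is meant by the lock_clip is not blue, and is the larger of those in its own colour.

How it is judged (in metres and radians):
On the way, in this order (a step that is already met when the one before it is completed fails the run):
1. the clip is out of its bracket, the lid still shut (z of lock_clip in the frame of caddy above 0.098 m and value of joint caddy_lid below 0.09 rad), for 0.1 s.
2. the clip lies in the clear tub, let go, the lid still shut (x of lock_clip in the frame of clear_tub between -0.055 and 0.055 m and y of lock_clip in the frame of clear_tub between -0.085 and 0.085 m and z of lock_clip in the frame of clear_tub between -0.01 and 0.055 m and x of clip_head in the frame of clear_tub between -0.08 and 0.08 m and y of clip_head in the frame of clear_tub between -0.11 and 0.11 m and z of clip_head in the frame of clear_tub between -0.01 and 0.11 m and angle between clear_tub's own z axis and vertical below 0.2 rad and contact force between the fingers and lock_clip below 0.05 N and height (world z) of clear_tub below 0.02 m and linear speed of lock_clip below 0.03 m/s and value of joint caddy_lid below 0.09 rad), for 0.2 s.
3. the lid is open at 60 degrees, held by the fingers (value of joint caddy_lid between 0.925 and 1.17 rad and contact force between the fingers and caddy above 0.4 N), for 0.3 s.
At the end, for the whole second after the job is handed in: The lid stands still at 60 degrees, give or take 7, held by the fingers on its handle (contact of at least 0.4 N), and the clip lies released in the clear tub, which stands upright on the worktop (all of step 3 and velocity of joint caddy_lid between -0.15 and 0.15 rad/s and x of lock_clip in the frame of clear_tub between -0.055 and 0.055 m and y of lock_clip in the frame of clear_tub between -0.085 and 0.085 m and z of lock_clip in the frame of clear_tub between -0.01 and 0.055 m and x of clip_head in the frame of clear_tub between -0.08 and 0.08 m and y of clip_head in the frame of clear_tub between -0.11 and 0.11 m and z of clip_head in the frame of clear_tub between -0.01 and 0.11 m and angle between clear_tub's own z axis and vertical below 0.2 rad and contact force between the fingers and lock_clip below 0.05 N and height (world z) of clear_tub below 0.02 m); the arm keeps its last pose, push and grip.
It fails at once if the lemon is shifted by more than 3 cm or tipped (distance of lemon from where it was at the start of the episode above 0.03 m or angle between lemon's own z axis and vertical above 0.5 rad).
It fails at once if the dark mug is shifted by more than 3 cm or tipped (distance of mug_tea from where it was at the start of the episode above 0.03 m or angle between mug_tea's own z axis and vertical above 0.5 rad).
It fails at once if the tin is shifted by more than 3 cm or tipped (distance of tin_tomato from where it was at the start of the episode above 0.03 m or angle between tin_tomato's own z axis and vertical above 0.5 rad).
It fails at once if the salt shaker is shifted by more than 3 cm or tipped (distance of salt_shaker from where it was at the start of the episode above 0.03 m or angle between salt_shaker's own z axis and vertical above 0.5 rad).
It also fails if it takes over 48 s, if anything falls off the work surface, if the arm or the gripper's body presses on something with over 40 N, if the wrist force passes 120 N, or if a joint passes its speed limit or range.

## Working session

There is one attempt and no reset: what is moved stays moved. The work goes in short steps, Python scripts to look and compute and a tool call to move; the robot and the scene stay as the last step left them, time stands still between calls to the robot, and variables do not carry over. Pictures are saved under pics/ and viewed, at most 10 in all, crops included, and the job is handed in when it is done.

Besides the shell and the picture viewer there is one more tool, called after "Call:" as name([rows], argument=value, ...), one row to a line, values as JSON. drive_tool: Moves the arm, as the interface text tells. Shift numbers are shares of 0.02 m and turn numbers shares of 0.12 rad, none past 1 either way. Its arguments: {"type":"object","properties":{"steps":{"type":"array","items":{"type":"array","items":{"type":"number"}}},"jaw":{"type":"number"}},"required":["steps"]}

```bash
mkdir -p pics; ls; cat > h.py <<'E'
import numpy as np, cv2, pickle, sys
from scipy.spatial.transform import Rotation as R
def ray(c,px):
    K=np.array(c["camera_matrix"]);d=np.linalg.inv(K)@np.array([px[0],px[1],1.])
    d=np.array([d[0],-d[1],-d[2]]);return np.array(c["position"]).ravel(),np.array(c["rotation"]).reshape(3,3)@d
def onz(c,px,z):
    o,d=ray(c,px);return o+d*(z-o[2])/d[2]
def proj(c,p):
    q=np.array(c["rotation"]).reshape(3,3).T@(np.array(p,float)-np.array(c["position"]).ravel())
    v=np.array(c["camera_matrix"])@np.array([q[0],-q[1],-q[2]]);return v[:2]/v[2]
def two(c1,p1,c2,p2):
    o1,d1=ray(c1,p1);o2,d2=ray(c2,p2);d1=d1/np.linalg.norm(d1);d2=d2/np.linalg.norm(d2)
    s=np.linalg.lstsq(np.c_[d1,-d2],o2-o1,rcond=None)[0];a=o1+d1*s[0];b=o2+d2*s[1];return (a+b)/2,np.linalg.norm(a-b)
def shot(bot,n,f=None):
    c=bot.read_camera(n);pickle.dump(c,open(f"{f or n}.pkl","wb"));return c
def load(n):return pickle.load(open(n+".pkl","rb"))
def rgb(c):return cv2.cvtColor(np.array(c["image"]),cv2.COLOR_RGB2BGR)
E
python3 - <<'E'
from h import *
from bench import bot
print(bot.sense())
for n in("side","top","wrist"):
    c=shot(bot,n);print(n,[k for k in c],np.round(c["position"]),np.round(c["rotation"],2).tolist(),np.round(c["camera_matrix"],1).tolist())
a=[cv2.resize(rgb(load(n)),(800,600),interpolation=cv2.INTER_CUBIC) for n in("side","top")]
cv2.imwrite("pics/side.png",a[0]);cv2.imwrite("pics/top.png",a[1])
E
```

```text
pics
{'time_s': 0.0, 'q': array([-9.05398800e-01,  2.55725762e-01,  1.06991151e-01, -4.86799296e-04,
       -1.42395902e+00, -2.84597711e-01]), 'joint_vel': array([ 7.51737097e-04, -8.52880784e-04, -1.02167398e-03,  9.96034500e-05,
        5.80590754e-04,  1.88803167e-04]), 'tau': array([ 9.56852418e-04, -3.86621761e+01,  2.37934363e+01,  5.36474437e+00,
       -6.11475509e-03, -1.39968336e-06]), 'tcp_pos': array([ 204.27989213, -510.11959222,  244.3998729 ]), 'orientation': array([-1.89216308e-01,  9.81934942e-01,  9.53731053e-04, -2.19757954e-04]), 'force': array([ 0.42597797, -0.94160609,  0.17296646]), 'wrist_torque': array([-0.05797175, -0.02128676,  0.0039594 ]), 'grasp_force': 0.0, 'opening': 1.0002575694299394}
side ['image', 'camera_matrix', 'position', 'rotation'] [  335. -1089.   835.] [0.47, -0.06, -0.1, 0.87] [[433.6, 0.0, 253.2], [0.0, 433.6, 195.9], [0.0, 0.0, 1.0]]
top ['image', 'camera_matrix', 'position', 'rotation'] [ 442.   14. 1158.] [0.05, -0.05, -0.7, 0.71] [[365.6, 0.0, 260.1], [0.0, 365.6, 185.5], [0.0, 0.0, 1.0]]
wrist ['image', 'camera_matrix', 'position', 'rotation'] [ 127. -542.  373.] [-0.09, -0.14, 0.82, 0.55] [[299.8, 0.0, 257.6], [0.0, 299.8, 186.8], [0.0, 0.0, 1.0]]
```

View pics/side.png

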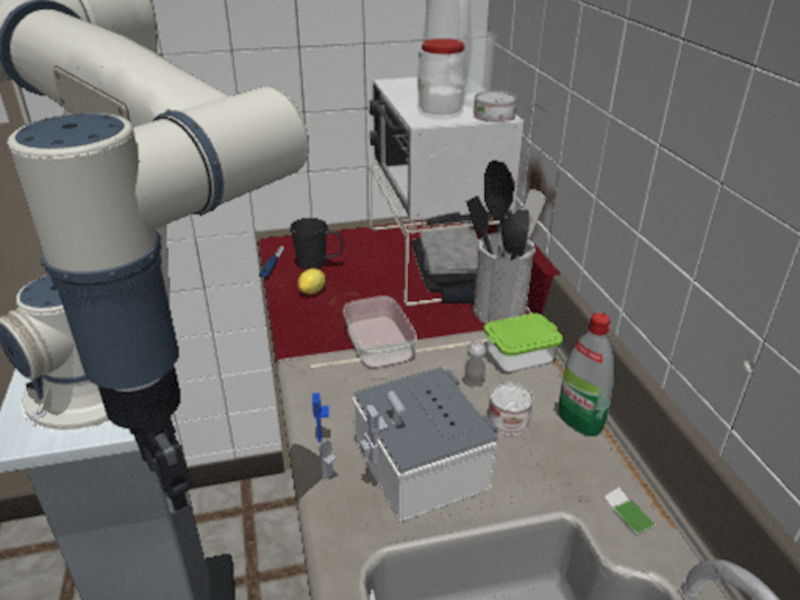

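View pics/top.png

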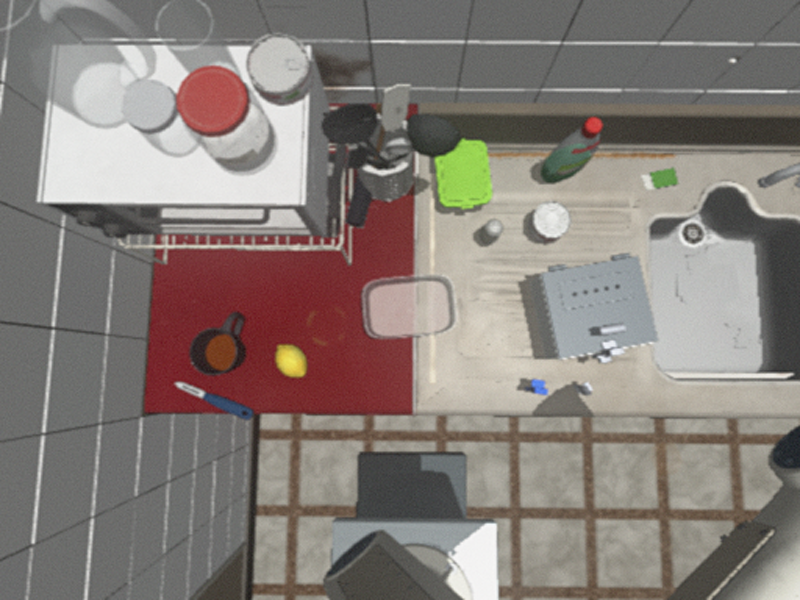

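The side view shows the caddy near (425,440) with a steel clip at (370,430). In the top view the tub is at (408,307), the tin at (550,222), the shaker at (492,230), the lemon at (290,360) and the mug at (217,350). There are three clip candidates in the side view: blue (320,415), a small grey one standing alone at (326,458), and a grey one on the caddy front at (370,430). The last fits, being non-blue, the larger grey and seated in the bracket. I'll confirm it in one enlarged crop.

```bash
python3 - <<'E'
from h import *
t=rgb(load("top"))[155:255,325:425];s=rgb(load("side"))[225:335,190:322]
a=cv2.resize(t,(400,400),interpolation=cv2.INTER_CUBIC);b=cv2.resize(s,(400,333),interpolation=cv2.INTER_CUBIC)
b=cv2.copyMakeBorder(b,0,67,0,0,cv2.BORDER_CONSTANT)
cv2.imwrite("pics/crop1.png",np.hstack([a,b]))
E
```

```text
(no output)
```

View pics/crop1.png

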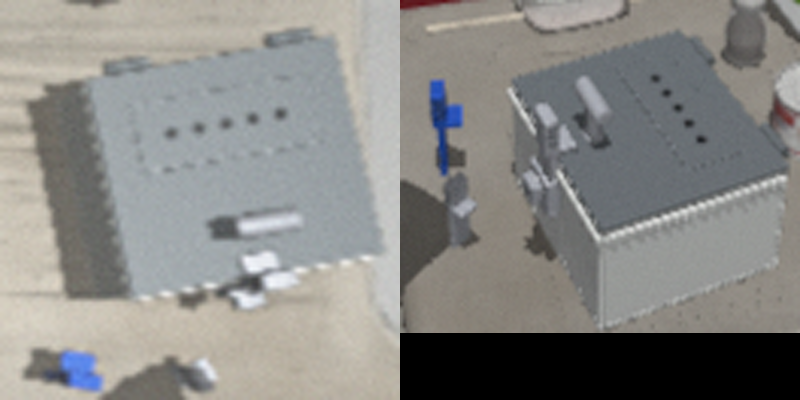

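The crop confirms it: the seated grey clip has its head at side crop (546,125) and top crop (245,298), it is the larger grey one, and it sits in the bracket below the lid's front edge. The free-standing grey one at (458,210) is smaller. Lid corners in the top crop are (132,297), (385,255), (333,38) and (88,80).

```bash
cat >> h.py <<'E'
def tc(u,v):return (325+(u+.5)/4-.5,155+(v+.5)/4-.5)
def sc(u,v):return (190+(u-400+.5)/(400/132)-.5,225+(v+.5)/(333/110)-.5)
E
python3 - <<'E'
from h import *
T=load("top");S=load("side")
P=[onz(T,tc(*p),116) for p in((132,297),(385,255),(333,38),(88,80))]
for p in P:print(np.round(p,1))
print("lid sides",[round(np.linalg.norm(P[i]-P[(i+1)%4])) for i in range(4)])
Q=[onz(S,sc(*p),116) for p in((512,80),(603,237),(787,178),(682,32))]
for p in Q:print("side",np.round(p,1))
print([round(np.linalg.norm(Q[i]-Q[(i+1)%4])) for i in range(4)])
for nm,P in(("top",P),("side",Q)):
    f=(P[0]+P[1])/2;r=(P[2]+P[3])/2;d=(r-f);yaw=np.arctan2(d[1],d[0]);w=P[0]-P[1];yw=np.arctan2(-w[0],w[1])
    print(nm,"centre",np.mean(P,0),"yaw",yaw,yw)
print("bar top", onz(T,tc(270,221),160),"side",onz(S,sc(592,97),160), two(T,tc(270,221),S,sc(592,98)))
print("clip head", onz(T,tc(247,299),154), onz(S,sc(546,105),154))
# others
t=T["image"]
hsv=cv2.cvtColor(np.array(t),cv2.COLOR_RGB2HSV)
def px(u,v):return (u+.5)/800*512-.5,(v+.5)/600*384-.5
for n,p,z in(("tubL",(363,307),56),("tubR",(455,303),56),("tubT",(410,276),56),("tubB",(410,338),56),("shaker",(492,230),85),("tin",(550,221),58),("lemon",(290,361),30),("mug",(217,350),106),("blue",(537,386),80),("small",(586,388),70),("bin",(465,175),60),("utens",(385,185),100),("dish",(578,150),60),("rack",(340,245),150)):
    print(n,np.round(onz(T,px(*p),z)))
W=load("wrist");print(bot if 0 else "")
E
```

```text
Traceback (most recent call last):
  File "h.py", line 7, in onz
    o,d=ray(c,px);return o+d*(z-o[2])/d[2]
        ~~~^^^^^^
  File "h.py", line 5, in ray
    d=np.array([d[0],-d[1],-d[2]]);return np.array(c["position"]).ravel(),np.array(c["rotation"]).reshape(3,3)@d
                                                                          ~~~~~~~~~~~~~~~~~~~~~~~~~~~~~~~^^^^^
ValueError: cannot reshape array of size 4 into shape (3,3)
```

Rotation is a quaternion; I'll fix the helper.

```bash
sed -i 's/np.array(c\["rotation"\]).reshape(3,3)/R.from_quat(c["rotation"]).as_matrix()/' h.py
cat > m1.py <<'E'
from h import *
T=load("top");S=load("side")
P=[onz(T,tc(*p),116) for p in((132,297),(385,255),(333,38),(88,80))]
for p in P:print(np.round(p,1))
print("lid sides",[round(np.linalg.norm(P[i]-P[(i+1)%4])) for i in range(4)])
Q=[onz(S,sc(*p),116) for p in((512,80),(603,237),(787,178),(682,32))]
for p in Q:print("side",np.round(p,1))
print([round(np.linalg.norm(Q[i]-Q[(i+1)%4])) for i in range(4)])
for nm,P in(("top",P),("side",Q)):
    f=(P[0]+P[1])/2;r=(P[2]+P[3])/2;d=(r-f);yaw=np.arctan2(d[1],d[0]);w=P[0]-P[1];yw=np.arctan2(-w[0],w[1])
    print(nm,"centre",np.mean(P,0),"yaw",yaw,yw)
print("bar top", onz(T,tc(270,221),160),"side",onz(S,sc(592,97),160), two(T,tc(270,221),S,sc(592,98)))
print("clip head", onz(T,tc(247,299),154), onz(S,sc(546,105),154))
def px(u,v):return (u+.5)/800*512-.5,(v+.5)/600*384-.5
for n,p,z in(("tubL",(363,307),56),("tubR",(455,303),56),("tubT",(410,276),56),("tubB",(410,338),56),("shaker",(492,230),85),("tin",(550,221),58),("lemon",(290,361),30),("mug",(217,350),106),("blue",(537,386),80),("small",(586,388),70),("bin",(465,175),60),("utens",(385,185),100),("dish",(578,150),60),("rack",(340,245),150)):
    print(n,np.round(onz(T,px(*p),z)))
E
python3 m1.py
```

```text
[ 464.3 -257.8  116. ]
[ 495.5 -437.9  116. ]
[ 651.8 -408.2  116. ]
[ 619.5 -230.3  116. ]
lid sides [183, 159, 181, 158]
side [ 464.5 -261.6  116. ]
side [ 496.8 -446.7  116. ]
side [ 646.9 -421.8  116. ]
side [ 620.4 -233.4  116. ]
[188, 152, 190, 158]
top centre [ 557.76324849 -333.55582669  116.        ] yaw 0.18120165282162665 0.1715127694210137
side centre [ 557.16023779 -340.8852311   116.        ] yaw 0.17177542470430332 0.172368608201465
bar top [ 515.64401425 -341.68586462  160.        ] side [ 512.69145797 -346.08897294  160.        ] (array([ 514.7107884 , -342.8794532 ,  156.06316747]), np.float64(2.4611204451533384))
clip head [ 462.81725135 -326.05675199  154.        ] [ 477.71451075 -340.20374894  154.        ]
tubL [560. 104.  56.]
tubR [570. -75.  56.]
tubT [622.  13.  56.]
tubB [501.  12.  56.]
shaker [ 708. -144.   85.]
tin [ 734. -262.   58.]
lemon [455. 247.  30.]
mug [473. 366. 106.]
blue [ 413. -225.   80.]
small [ 410. -319.   70.]
bin [826. -95.  60.]
utens [791.  63. 100.]
dish [ 880. -322.   60.]
rack [662. 140. 150.]
```

Call:
drive_tool([
  [0, 0, 0, 0, 0, 0.86],
  [0, 0, 0, 0, 0, 0.86],
  [-0.5, 0.2, 0, 0, 0, 0],
  [-1, 0.38, 0, 0, 0, 0],
  [-1, 0.38, 0, 0, 0, 0],
  [-1, 0.38, 0, 0, 0, 0],
  [-1, 0.38, 0, 0, 0, 0],
  [-1, 0.38, 0, 0, 0, 0],
  [-1, 0.38, 0, 0, 0, 0],
  [-1, 0.38, 0, 0, 0, 0],
  [-1, 0.38, 0, 0, 0, 0],
  [-1, 0.38, 0, 0, 0, 0],
], jaw=0.3)

```text
time_s: 1.35
tcp_pos: [380.1, -405.1, 245.1]
orientation: [-0.089, 0.996, 0.0, -0.0]
force: [-0.2, -1.0, -0.7]
opening: 0.65
grasp_force: 0.0
```

Call:
drive_tool([
  [-1, 0.38, 0, 0, 0, 0],
  [-1, 0.38, 0, 0, 0, 0],
  [-1, 0.38, 0, 0, 0, 0],
  [-1, 0.38, 0, 0, 0, 0],
  [-0.5, 0.2, 0, 0, 0, 0],
  [0, 0, 0, 0, 0, 0],
])

```text
time_s: 1.95
tcp_pos: [462.6, -355.7, 244.8]
orientation: [-0.089, 0.996, 0.0, -0.0]
force: [-0.4, -0.6, 0.6]
opening: 0.651
grasp_force: 0.0
```

```bash
python3 - <<'E'
from h import *
from bench import bot
c=shot(bot,"wrist","w1");s=bot.sense();pickle.dump({k:s[k] for k in("tcp_pos","orientation")},open("s1.pkl","wb"))
print(s["tcp_pos"],s["force"],R.from_quat(s["orientation"]).as_matrix().round(3).tolist(),c["position"],s["time_s"])
c0=np.array([558,-335,0.]);Rz=R.from_euler("z",.174)
for n,p in(("headtop",(-83.5,0,154)),("head",(-83.5,0,142)),("bar",(-45,0,152)),("barL",(-45,22,152)),("barR",(-45,-22,152))):
    w=c0+Rz.apply(p);print(n,w.round(1),proj(c,w).round(1),(np.array([*proj(load("top"),w)])-[325,155])*4)
cv2.imwrite("pics/w1.png",cv2.resize(rgb(c),(800,600),interpolation=cv2.INTER_CUBIC))
E
```

```text
[ 461.85851653 -356.32621773  244.98957623] [-0.07689391 -1.55217711  0.40775772] [[-0.984, -0.176, -0.001], [-0.176, 0.984, 0.0], [0.001, 0.0, -1.0]] [ 380.3602887  -370.99120762  373.28264803] 2.0
headtop [ 475.8 -349.5  154. ] [262.9 212.6] [279.14752511 278.69293864]
head [ 475.8 -349.5  142. ] [262.7 206.7] [272.86261622 279.2183026 ]
bar [ 513.7 -342.8  152. ] [262.4 253.4] [266.10049675 223.19269069]
barL [ 509.9 -321.1  152. ] [288.4 253.4] [234.70763895 228.46518493]
barR [ 517.5 -364.5  152. ] [236.4 253.3] [297.46717486 217.92459339]
```

View pics/w1.png

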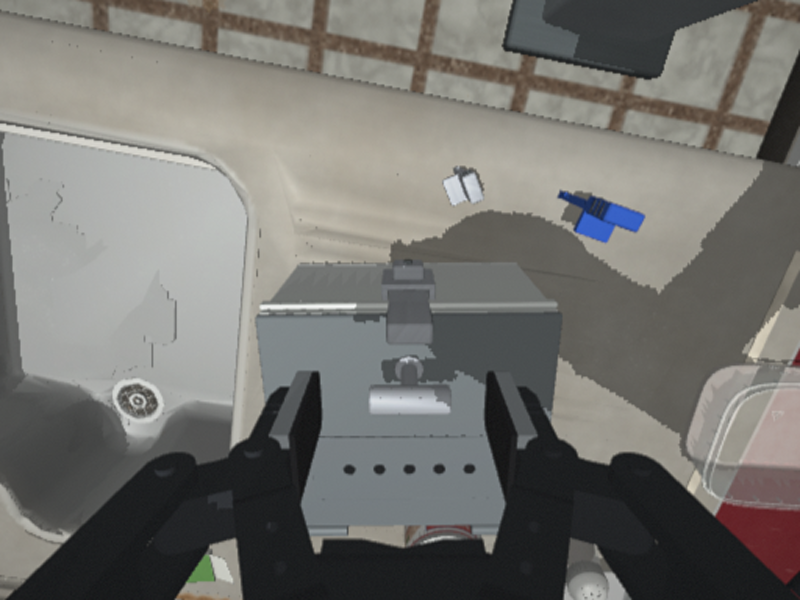

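The wrist view shows the clip head at about (410,318), the bar at (410,400) and the lid edges, all within 2 mm of the prediction. I'll move over the head, go down and close.

Call:
drive_tool([
  [-0.4, 0.1, 0.3, 0, 0, 0],
  [-0.35, 0.1, 0.8, 0, 0, 0],
  [0, 0, 1, 0, 0, 0],
  [0, 0, 1, 0, 0, 0],
  [0, 0, 0.8, 0, 0, 0],
  [0, 0, 0.6, 0, 0, 0],
  [0, 0, 0.4, 0, 0, 0],
  [0, 0, 0.3, 0, 0, 0],
  [0, 0, 0, 0, 0, 0],
  [0, 0, 0, 0, 0, 0],
])

```text
time_s: 3.0
tcp_pos: [476.0, -350.5, 141.9]
orientation: [-0.087, 0.996, -0.0, 0.0]
force: [0.4, 1.0, -0.4]
opening: 0.651
grasp_force: 0.0
```

```bash
python3 - <<'E'
from h import *
from bench import bot
s=bot.sense();print(s["tcp_pos"],s["force"],s["time_s"])
a=shot(bot,"side","side2");w=shot(bot,"wrist","w2")
A=cv2.resize(rgb(a)[225:335,190:322],(400,333),interpolation=cv2.INTER_CUBIC)
B=cv2.resize(rgb(w)[120:330,130:390],(400,323),interpolation=cv2.INTER_CUBIC)
cv2.imwrite("pics/p2.png",np.hstack([A[:323],B]))
E
```

```text
[ 476.00018834 -350.52671249  141.86306198] [ 0.39190346  1.04493587 -0.40058047] 3.0
```

View pics/p2.png

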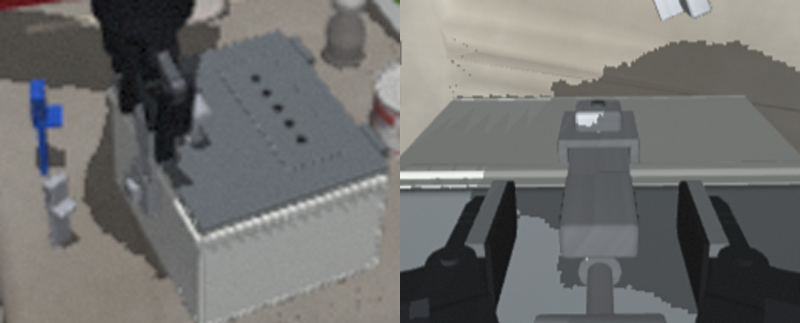

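The head is centred between the pads in the crop (head 599, pads 515 and 680). Closing.

Call:
drive_tool([
  [0, 0, 0, 0, 0, 0],
  [0, 0, 0, 0, 0, 0],
  [0, 0, 0, 0, 0, 0],
  [0, 0, 0, 0, 0, 0],
  [0, 0, 0, 0, 0, 0],
  [0, 0, 0, 0, 0, 0],
], jaw=-1)

```text
time_s: 3.7
tcp_pos: [476.0, -350.5, 141.8]
orientation: [-0.087, 0.996, -0.0, 0.0]
force: [0.3, 1.0, 3.6]
opening: 0.272
grasp_force: 58.9
```

Opening 0.272 × 85 = 23 mm, which matches the 24 mm head. Pulling straight up.

Call:
drive_tool([
  [0, 0, -0.1, 0, 0, 0],
  [0, 0, -0.1, 0, 0, 0],
  [0, 0, -0.2, 0, 0, 0],
  [0, 0, -0.3, 0, 0, 0],
  [0, 0, -0.4, 0, 0, 0],
  [0, 0, -0.5, 0, 0, 0],
  [0, 0, -0.6, 0, 0, 0],
  [0, 0, -0.7, 0, 0, 0],
  [0, 0, -0.8, 0, 0, 0],
  [0, 0, -0.8, 0, 0, 0],
  [0, 0, -0.8, 0, 0, 0],
  [0, 0, 0, 0, 0, 0],
])

```text
time_s: 4.9
tcp_pos: [476.3, -351.4, 251.3]
orientation: [-0.087, 0.996, -0.002, 0.002]
force: [-0.2, 0.3, 0.1]
opening: 0.268
grasp_force: 61.2
```

```bash
python3 - <<'E'
from h import *
from bench import bot
s=bot.sense();print(s["tcp_pos"],s["opening"],s["grasp_force"],s["q"].round(2),s["time_s"])
a=shot(bot,"side","side3");t=shot(bot,"top","top3")
A=cv2.resize(rgb(a)[165:335,180:330],(400,453),interpolation=cv2.INTER_CUBIC)
B=cv2.resize(rgb(t)[150:250,212:312],(400,400),interpolation=cv2.INTER_CUBIC);B=cv2.copyMakeBorder(B,0,53,0,0,cv2.BORDER_CONSTANT)
cv2.imwrite("pics/p3.png",np.hstack([A,B]))
E
```

```text
[ 476.3441285  -351.35255237  251.2715273 ] 0.26789079324274634 61.23696327209473 [-0.37  0.33  0.23  0.   -1.46 -1.03] 4.9
```

View pics/p3.png

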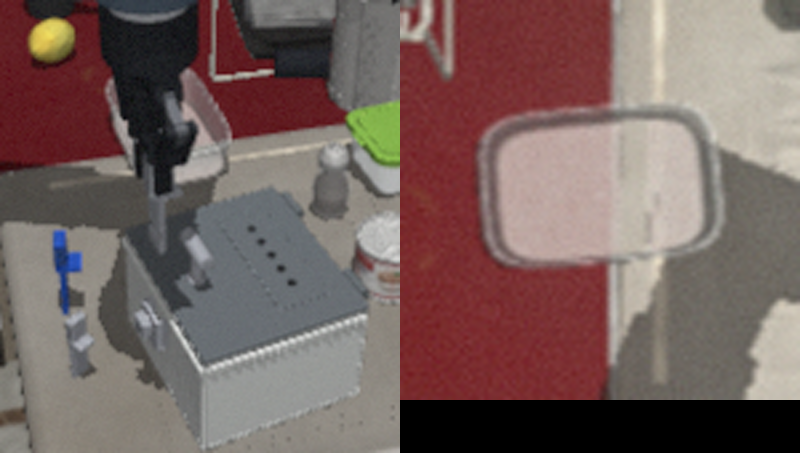

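The clip is out and held upright (hanging at about (157,210) in the side crop). The caddy is shut, and the tub rim is centred in the top crop at about (601,186). Carrying the clip over the tub at height.

Call:
drive_tool([
  [-0.2, 0.5, 0, 0, 0, 0],
  [-0.42, 0.96, 0, 0, 0, 0],
  [-0.42, 0.96, 0, 0, 0, 0],
  [-0.42, 0.96, 0, 0, 0, 0],
  [-0.42, 0.96, 0, 0, 0, 0],
  [-0.42, 0.96, 0, 0, 0, 0],
  [-0.42, 0.96, 0, 0, 0, 0],
  [-0.42, 0.96, 0, 0, 0, 0],
  [-0.42, 0.96, 0, 0, 0, 0],
  [-0.42, 0.96, 0, 0, 0, 0],
  [-0.42, 0.96, 0, 0, 0, 0],
  [-0.42, 0.96, 0, 0, 0, 0],
])

```text
time_s: 6.2
tcp_pos: [531.8, -114.2, 246.4]
orientation: [-0.087, 0.996, 0.0, -0.001]
force: [0.4, 0.5, -1.4]
opening: 0.266
grasp_force: 61.3
```

Call:
drive_tool([
  [-0.42, 0.96, 0, 0, 0, 0],
  [-0.42, 0.96, 0, 0, 0, 0],
  [-0.42, 0.96, 0, 0, 0, 0],
  [-0.42, 0.96, 0, 0, 0, 0],
  [-0.42, 0.96, 0, 0, 0, 0],
  [-0.42, 0.96, 0, 0, 0, 0],
  [-0.2, 0.5, 0, 0, 0, 0],
  [0, 0, 0, 0, 0, 0],
])

```text
time_s: 7.0
tcp_pos: [563.8, 18.4, 246.5]
orientation: [-0.088, 0.996, -0.0, -0.001]
force: [-0.6, 0.4, -0.4]
opening: 0.27
grasp_force: 61.3
```

Call:
drive_tool([
  [0, 0, 0, 0, 0, -1],
  [0, 0, 0, 0, 0, -1],
  [0, 0, 0, 0, 0, -1],
  [0, 0, 0, 0, 0, -1],
  [0, 0, 0, 0, 0, -1],
  [0, 0, 0, 0, 0, -1],
  [0, 0, 0, 0, 0, -1],
  [0, 0, 0, 0, 0, -1],
  [0, 0, 0, 0, 0, -1],
  [0, 0, 0, 0, 0, -1],
  [0, 0, 0, 0, 0, -1],
  [0, 0, 0, 0, 0, -1],
])

```text
time_s: 8.2
tcp_pos: [563.7, 16.2, 247.1]
orientation: [0.724, -0.69, -0.0, 0.0]
force: [-0.7, 0.4, -0.3]
opening: 0.265
grasp_force: 61.3
```

Call:
drive_tool([
  [0, 0, 0, 0, 1, 0],
  [0, 0, 0, 0, 1, 0],
  [0, 0, 0, 0, 1, 0],
  [0, 0, 0, 0, 1, 0],
  [0, 0, 0, 0, 1, 0],
  [0, 0, 0, 0, 0, 0],
  [0, 0, 0, 0, 0, 0],
])

```text
time_s: 8.9
tcp_pos: [563.8, 16.9, 246.7]
orientation: [0.69, -0.66, 0.213, 0.205]
force: [-0.2, -1.2, 0.1]
opening: 0.268
grasp_force: 61.3
```

```bash
python3 - <<'E'
from h import *
from bench import bot
T=load("top3")
g=lambda u,v:onz(T,(212+(u-400+.5)/4-.5,150+(v+.5)/4-.5),56)
print("tub rim",[g(*p).round(1).tolist() for p in((480,190),(722,185),(600,104),(605,266))])
s=bot.sense();M=R.from_quat(s["orientation"]).as_matrix();p=s["tcp_pos"]
print(p,s["opening"],M.round(3).tolist(),s["q"].round(2),s["time_s"]); print("clip bottom",p+80*M[:,2],"top",p-12*M[:,2])
E
```

```text
tub rim [[557.7, 105.3, 56.0], [563.1, -78.0, 56.0], [624.4, 14.9, 56.0], [501.1, 10.1, 56.0]]
[563.82314475  16.93622919 246.67728765] 0.2675290528505097 [[0.037, -0.999, 0.023], [-0.825, -0.044, -0.564], [0.564, 0.002, -0.826]] [ 0.6   0.36 -0.07  0.5  -1.49 -0.68] 8.9
clip bottom [565.70254447 -28.16723464 180.63074794] top [563.54123479  23.70174876 256.5842686 ]
```

Call:
drive_tool([
  [-0.28, 0, 0.41, 0, 0, 0],
  [-0.56, 0, 0.82, 0, 0, 0],
  [-0.56, 0, 0.82, 0, 0, 0],
  [-0.56, 0, 0.82, 0, 0, 0],
  [-0.56, 0, 0.82, 0, 0, 0],
  [-0.56, 0, 0.82, 0, 0, 0],
  [-0.56, 0, 0.82, 0, 0, 0],
  [-0.56, 0, 0.82, 0, 0, 0],
  [-0.28, 0, 0.41, 0, 0, 0],
  [0, 0, 0, 0, 0, 0],
  [0, 0, 0, 0, 0, 0],
])

```text
time_s: 10.0
tcp_pos: [564.7, 16.7, 89.2]
orientation: [0.69, -0.661, 0.214, 0.204]
force: [0.4, 0.4, -0.6]
opening: 0.267
grasp_force: 61.3
```

```bash
python3 - <<'E'
from h import *
from bench import bot
s=bot.sense();M=R.from_quat(s["orientation"]).as_matrix();p=s["tcp_pos"]
print(p,s["force"],s["time_s"]); print("clip bottom",p+80*M[:,2],"top",p-12*M[:,2])
a=shot(bot,"side","side4");t=shot(bot,"top","top4")
A=cv2.resize(rgb(a)[150:270,180:300],(400,400),interpolation=cv2.INTER_CUBIC)
B=cv2.resize(rgb(t)[150:250,212:312],(400,400),interpolation=cv2.INTER_CUBIC)
cv2.imwrite("pics/p4.png",np.hstack([A,B]))
E
```

```text
[564.66984589  16.69065725  89.22095306] [ 0.37001221  0.37275932 -0.61292984] 10.0
clip bottom [566.70065368 -28.39162512  23.16443457] top [564.36522472  23.45299961  99.12943084]
```

View pics/p4.png

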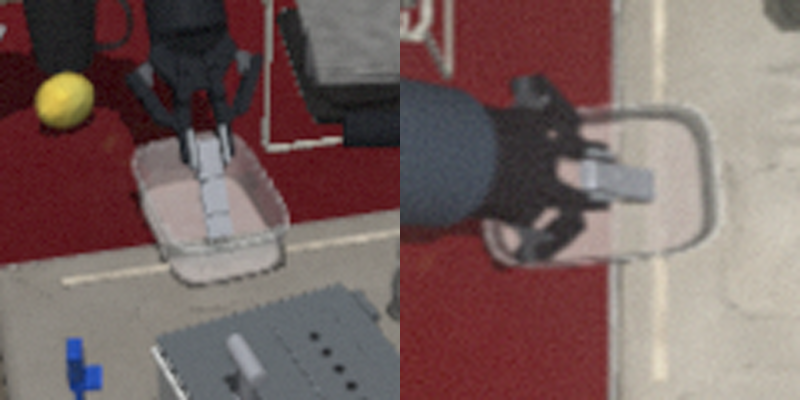

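The clip leans inside the tub with its bottom at the middle and the jaws well clear of the lemon and mug. Lowering the last 12 mm, then releasing.

Call:
drive_tool([
  [-0.15, 0, 0.22, 0, 0, 0],
  [-0.12, 0, 0.18, 0, 0, 0],
  [-0.07, 0, 0.1, 0, 0, 0],
  [0, 0, 0, 0, 0, 0],
  [0, 0, 0, 0, 0, 0],
])

```text
time_s: 10.6
tcp_pos: [564.2, 16.9, 76.3]
orientation: [0.69, -0.661, 0.213, 0.204]
force: [-0.0, 0.1, -0.7]
opening: 0.27
grasp_force: 61.3
```

Call:
drive_tool([
  [0, 0, 0, 0, 0, 0],
  [0, 0, 0, 0, 0, 0],
  [0, 0, 0, 0, 0, 0],
  [0, 0, 0, 0, 0, 0],
  [0, 0, 0, 0, 0, 0],
], jaw=0.15)

```text
time_s: 11.1
tcp_pos: [564.2, 16.9, 76.4]
orientation: [0.69, -0.661, 0.214, 0.204]
force: [0.5, 0.6, -0.2]
opening: 0.576
grasp_force: 0.0
```

Call:
drive_tool([
  [0.1, 0, -0.15, 0, 0, 0],
  [0.25, 0, -0.4, 0, 0, 0],
  [0.5, 0, -0.8, 0, 0, 0],
  [0.56, 0, -0.82, 0, 0, 0],
  [0.56, 0, -0.82, 0, 0, 0],
  [0.56, 0, -0.82, 0, 0, 0],
  [0.56, 0, -0.82, 0, 0, 0],
  [0.56, 0, -0.82, 0, 0, 0],
  [0.56, 0, -0.82, 0, 0, 0],
  [0.4, 0, -0.6, 0, 0, 0],
  [0, 0, 0, 0, 0, 0],
  [0, 0, 0, 0, 0, 0],
])

```text
time_s: 12.3
tcp_pos: [563.9, 18.4, 241.6]
orientation: [0.69, -0.661, 0.213, 0.204]
force: [-0.2, -0.9, 0.2]
opening: 0.573
grasp_force: 0.0
```

```bash
python3 - <<'E'
from h import *
from bench import bot
s=bot.sense();print(s["tcp_pos"],s["opening"],s["q"].round(2),s["time_s"])
a=shot(bot,"side","side5");w=shot(bot,"wrist","w5")
A=cv2.resize(rgb(a)[150:270,180:300],(400,400),interpolation=cv2.INTER_CUBIC)
B=cv2.resize(rgb(w),(400,300),interpolation=cv2.INTER_AREA);B=cv2.copyMakeBorder(B,0,100,0,0,cv2.BORDER_CONSTANT)
cv2.imwrite("pics/p5.png",np.hstack([A,B]))
E
```

```text
[563.86608073  18.4079077  241.58164096] 0.5728998636523229 [ 0.6   0.37 -0.08  0.5  -1.48 -0.69] 12.3
```

View pics/p5.png

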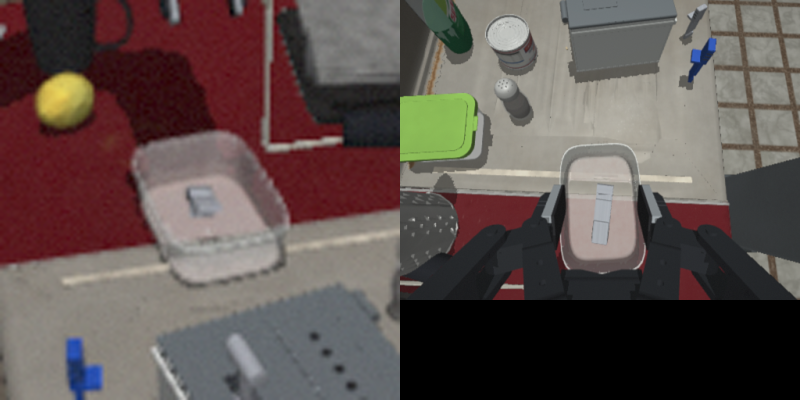

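The clip lies flat in the tub (side crop (202,200), wrist (603,212)) and is released; nothing else has moved. Undoing the tilt and yaw, then going back over the bar.

Call:
drive_tool([
  [0, 0, 0, 0, -1, 0],
  [0, 0, 0, 0, -1, 0],
  [0, 0, 0, 0, -1, 0],
  [0, 0, 0, 0, -1, 0],
  [0, 0, 0, 0, -1, 0],
  [0, 0, 0, 0, 0, 0],
], jaw=1)

```text
time_s: 13.0
tcp_pos: [564.5, 16.2, 242.4]
orientation: [0.721, -0.693, -0.001, -0.002]
force: [0.3, -0.3, 0.5]
opening: 1.0
grasp_force: 0.0
```

Call:
drive_tool([
  [0, 0, 0, 0, 0, 1],
  [0, 0, 0, 0, 0, 1],
  [0, 0, 0, 0, 0, 1],
  [0, 0, 0, 0, 0, 1],
  [0, 0, 0, 0, 0, 1],
  [0, 0, 0, 0, 0, 1],
  [0, 0, 0, 0, 0, 1],
  [0, 0, 0, 0, 0, 1],
  [0, 0, 0, 0, 0, 1],
  [0, 0, 0, 0, 0, 1],
  [0, 0, 0, 0, 0, 1],
  [0, 0, 0, 0, 0, 1],
])

```text
time_s: 14.2
tcp_pos: [563.6, 18.6, 240.5]
orientation: [-0.085, 0.996, -0.001, -0.001]
force: [-0.4, -0.4, -0.2]
opening: 1.0
grasp_force: 0.0
```

Call:
drive_tool([
  [0.15, -0.5, 0, 0, 0, 0],
  [0.31, -0.96, 0, 0, 0, 0],
  [0.31, -0.96, 0, 0, 0, 0],
  [0.31, -0.96, 0, 0, 0, 0],
  [0.31, -0.96, 0, 0, 0, 0],
  [0.31, -0.96, 0, 0, 0, 0],
  [0.31, -0.96, 0, 0, 0, 0],
  [0.31, -0.96, 0, 0, 0, 0],
  [0.31, -0.96, 0, 0, 0, 0],
  [0.31, -0.96, 0, 0, 0, 0],
  [0.31, -0.96, 0, 0, 0, 0],
  [0.31, -0.96, 0, 0, 0, 0],
])

```text
time_s: 15.4
tcp_pos: [531.6, -213.0, 241.1]
orientation: [-0.089, 0.996, -0.0, -0.001]
force: [-0.3, 0.7, -0.4]
opening: 0.999
grasp_force: 0.0
```

Call:
drive_tool([
  [0.31, -0.96, 0, 0, 0, 0],
  [0.31, -0.96, 0, 0, 0, 0],
  [0.31, -0.96, 0, 0, 0, 0],
  [0.31, -0.96, 0, 0, 0, 0],
  [0.31, -0.96, 0, 0, 0, 0],
  [0.31, -0.96, 0, 0, 0, 0],
  [0.15, -0.5, 0, 0, 0, 0],
  [0, 0, 0, 0, 0, 0],
  [0, 0, 0, 0, 0, 0],
])

```text
time_s: 16.3
tcp_pos: [514.4, -341.8, 241.4]
orientation: [-0.088, 0.996, 0.0, -0.0]
force: [-0.0, 0.1, -0.6]
opening: 0.997
grasp_force: 0.0
```

```bash
python3 - <<'E'
from h import *
from bench import bot
s=bot.sense();M=R.from_quat(s["orientation"]).as_matrix();p=s["tcp_pos"]
print(p,M.round(3).tolist(),s["opening"],s["q"].round(2),s["time_s"])
print("to go, tool mm",M.T@(np.array([514,-343.3,146])-p))
w=shot(bot,"wrist","w6");q=proj(w,[514,-343.3,152]);print("bar expected 800px",q*800/512)
g=cv2.cvtColor(rgb(w),cv2.COLOR_BGR2GRAY);y=int(q[1]);
for r in range(y-8,y+10,3):print(r,g[r,int(q[0])-40:int(q[0])+41:2].tolist())
E
```

```text
[ 514.35936916 -341.77614689  241.3853837 ] [[-0.985, -0.174, -0.001], [-0.174, 0.985, 0.0], [0.001, 0.0, -1.0]] 0.9969829579534403 [-0.33  0.39  0.29 -0.   -1.47 -1.06] 16.3
to go, tool mm [ 0.55314032 -1.47850187 95.38517057]
bar expected 800px [400.47294803 306.30049446]
188 [76, 77, 76, 76, 76, 77, 77, 77, 75, 76, 73, 73, 72, 74, 74, 73, 98, 100, 81, 82, 83, 82, 82, 81, 95, 79, 77, 78, 77, 78, 78, 79, 78, 79, 76, 76, 77, 76, 76, 76, 76]
191 [77, 75, 76, 77, 76, 76, 97, 138, 138, 113, 102, 100, 101, 101, 102, 101, 102, 103, 101, 102, 101, 102, 102, 100, 100, 101, 101, 101, 101, 101, 101, 100, 101, 101, 93, 76, 76, 76, 76, 76, 76]
194 [77, 76, 76, 77, 76, 76, 99, 135, 168, 118, 115, 114, 115, 115, 114, 114, 114, 114, 114, 113, 113, 112, 113, 112, 113, 112, 112, 112, 111, 110, 111, 110, 110, 111, 108, 76, 76, 77, 76, 78, 76]
197 [77, 76, 78, 77, 77, 77, 106, 125, 124, 124, 125, 124, 124, 124, 123, 122, 123, 122, 121, 189, 130, 120, 119, 120, 119, 119, 119, 118, 118, 117, 117, 117, 118, 115, 113, 77, 77, 76, 78, 76, 76]
200 [77, 77, 77, 76, 77, 75, 104, 180, 128, 118, 118, 118, 118, 119, 119, 118, 120, 120, 118, 120, 119, 119, 119, 119, 119, 120, 119, 118, 119, 117, 117, 118, 117, 115, 113, 77, 76, 77, 77, 77, 77]
203 [78, 76, 76, 77, 76, 76, 102, 182, 162, 118, 108, 109, 110, 109, 110, 110, 110, 109, 110, 109, 110, 110, 110, 110, 110, 110, 111, 111, 111, 111, 112, 111, 111, 111, 110, 76, 77, 76, 77, 76, 76]
```

The bar lies exactly where expected (its columns are centred on the predicted pixel). Going down and gripping it across its length.

Call:
drive_tool([
  [0, -0.07, 0.4, 0, 0, 0],
  [0, 0, 0.9, 0, 0, 0],
  [0, 0, 1, 0, 0, 0],
  [0, 0, 0.9, 0, 0, 0],
  [0, 0, 0.7, 0, 0, 0],
  [0, 0, 0.5, 0, 0, 0],
  [0, 0, 0.36, 0, 0, 0],
  [0, 0, 0, 0, 0, 0],
])

```text
time_s: 17.15
tcp_pos: [514.4, -343.0, 145.6]
orientation: [-0.087, 0.996, 0.0, -0.001]
force: [0.9, -0.3, -0.2]
opening: 0.994
grasp_force: 0.0
```

Call:
drive_tool([
  [0, 0, 0, 0, 0, 0],
  [0, 0, 0, 0, 0, 0],
  [0, 0, 0, 0, 0, 0],
  [0, 0, 0, 0, 0, 0],
  [0, 0, 0, 0, 0, 0],
  [0, 0, 0, 0, 0, 0],
], jaw=-1)

```text
time_s: 17.75
tcp_pos: [514.6, -342.8, 147.2]
orientation: [-0.087, 0.996, 0.0, 0.0]
force: [-2.1, 6.1, 4.3]
opening: 0.503
grasp_force: 60.8
```

```bash
python3 - <<'E'
from h import *
from bench import bot
s=bot.sense();print(s["tcp_pos"],s["force"],s["wrist_torque"],s["opening"],s["time_s"])
# arc rows, tool axes: tool x = -caddy x, tool z = down; n rows
a0=np.arctan2(39,125);n=24
A=a0+np.r_[0,np.cumsum(np.r_[.5,np.ones(n-2),.5])]/(n-1)*1.05
p=np.c_[131*np.cos(A),131*np.sin(A)]
print((np.diff(p,axis=0)*[1,-1]/20).round(2).tolist())
E
```

```text
[ 514.64232289 -342.7802158   147.18081159] [-2.14971389  6.13377052  4.2878368 ] [ 1.54329986  0.55368475 -0.02992343] 0.503358786482248 17.75
[[-0.05, -0.14], [-0.1, -0.28], [-0.11, -0.28], [-0.13, -0.27], [-0.14, -0.26], [-0.15, -0.26], [-0.16, -0.25], [-0.17, -0.24], [-0.19, -0.23], [-0.2, -0.23], [-0.21, -0.22], [-0.22, -0.21], [-0.22, -0.2], [-0.23, -0.19], [-0.24, -0.18], [-0.25, -0.16], [-0.26, -0.15], [-0.26, -0.14], [-0.27, -0.13], [-0.28, -0.12], [-0.28, -0.1], [-0.28, -0.09], [-0.29, -0.08], [-0.15, -0.03]]
```

Opening 0.50 × 85 ≈ 43 mm matches the 44 mm bar. Lifting along the arc.

Call:
drive_tool([
  [-0.05, 0, -0.14, 0, 0, 0],
  [-0.1, 0, -0.28, 0, 0, 0],
  [-0.11, 0, -0.28, 0, 0, 0],
  [-0.13, 0, -0.27, 0, 0, 0],
  [-0.14, 0, -0.26, 0, 0, 0],
  [-0.15, 0, -0.26, 0, 0, 0],
  [-0.16, 0, -0.25, 0, 0, 0],
  [-0.17, 0, -0.24, 0, 0, 0],
  [0, 0, 0, 0, 0, 0],
])

```text
time_s: 18.65
tcp_pos: [535.1, -338.9, 186.2]
orientation: [-0.087, 0.996, 0.001, -0.0]
force: [-1.6, 5.3, -5.7]
opening: 0.502
grasp_force: 61.7
```

Call:
drive_tool([
  [-0.19, 0, -0.23, 0, 0, 0],
  [-0.2, 0, -0.23, 0, 0, 0],
  [-0.21, 0, -0.22, 0, 0, 0],
  [-0.22, 0, -0.21, 0, 0, 0],
  [-0.22, 0, -0.2, 0, 0, 0],
  [-0.23, 0, -0.19, 0, 0, 0],
  [-0.24, 0, -0.18, 0, 0, 0],
  [-0.25, 0, -0.16, 0, 0, 0],
  [0, 0, 0, 0, 0, 0],
])

```text
time_s: 19.55
tcp_pos: [569.3, -332.6, 218.1]
orientation: [-0.087, 0.996, 0.001, -0.001]
force: [-1.8, 5.8, -5.4]
opening: 0.498
grasp_force: 61.8
```

Call:
drive_tool([
  [-0.26, 0, -0.15, 0, 0, 0],
  [-0.26, 0, -0.14, 0, 0, 0],
  [-0.27, 0, -0.13, 0, 0, 0],
  [-0.28, 0, -0.12, 0, 0, 0],
  [-0.28, 0, -0.1, 0, 0, 0],
  [-0.28, 0, -0.09, 0, 0, 0],
  [-0.29, 0, -0.08, 0, 0, 0],
  [-0.15, 0, -0.03, 0, 0, 0],
  [0, 0, 0, 0, 0, 0],
  [0, 0, 0, 0, 0, 0],
  [0, 0, 0, 0, 0, 0],
  [0, 0, 0, 0, 0, 0],
])

```text
time_s: 20.75
tcp_pos: [609.2, -325.2, 235.2]
orientation: [-0.088, 0.996, 0.001, -0.001]
force: [-6.0, 8.9, -2.8]
opening: 0.498
grasp_force: 61.2
```

```bash
python3 - <<'E'
from h import *
from bench import bot
s=bot.sense();M=R.from_quat(s["orientation"]).as_matrix();g=s["tcp_pos"]-5*M[:,2]
print(s["tcp_pos"],s["force"],s["grasp_force"],s["opening"],s["time_s"])
h=np.array([558,-335,113])+R.from_euler("z",.174).apply([80,0,0]);d=R.from_euler("z",-.174).apply(g-h)
print("lid angle",np.arctan2(d[2],-d[0])-np.arctan2(39,125),"r",np.hypot(d[0],d[2]))
a=shot(bot,"side","side7");t=shot(bot,"top","top7")
A=cv2.resize(rgb(a)[130:320,170:340],(400,447),interpolation=cv2.INTER_CUBIC)
B=cv2.resize(rgb(t)[100:290,80:440],(400,211),interpolation=cv2.INTER_AREA);B=cv2.copyMakeBorder(B,0,236,0,0,cv2.BORDER_CONSTANT)
cv2.imwrite("pics/p7.png",np.hstack([A,B]))
E
```

```text
[ 609.19500035 -325.18293333  235.24273077] [-6.03804987  8.93423707 -2.77886521] 61.15797400474548 0.49848207398869204 20.75
lid angle 1.0527777314946778 r 130.25809905557273
```

View pics/p7.png

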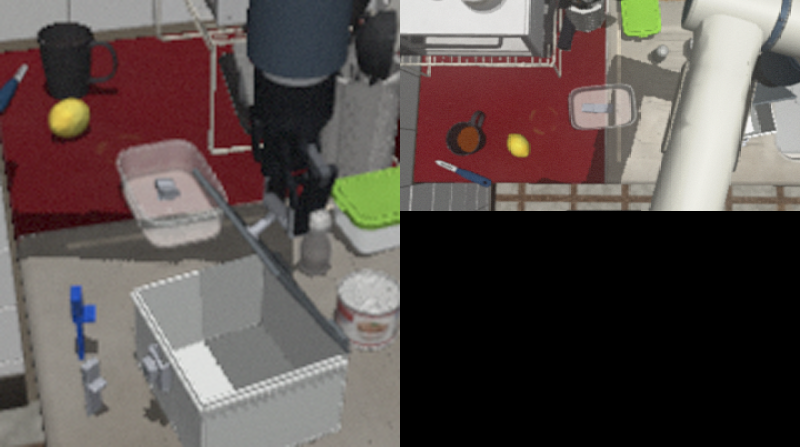

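The lid stands open at about 1.05 rad, gripped at the bar (side crop (262,225)). The clip lies in the tub (165,185), and the lemon, mug, tin and shaker are standing in place. Handing in.

```bash
python3 -c "
from bench import bot
print(bot.close_job())"
```

```text
the job is handed in; nothing more can be done
None
```

The job is handed in after about 21 s: the clip lies released in the clear tub, the gripper is holding the lid open by its bar at about 60 degrees (1.05 rad), and the last picture shows the lemon, mug, tin and salt shaker still in place; no verdict was returned.

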